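# Zero the filter dial and draw the filter cassette from the microscope illuminator

## Task

Turn the filter dial so that its pointer stands on the broad zero mark, which brings the filter carriage to its changing position; then pinch the two opposed side catches of the filter cassette together and lift the cassette straight up out of the illuminator housing. Finish while still holding it by its pinched catches, upright and still, with its foot about 6 cm clear above the housing's top and over its slot. Leave the dial at zero and everything else on the table where it is.

Things in the scene. Friction and masses are not known exactly. Their poses are not given: they have to be found in the camera images.
- dial_unit: fixed white box 120 x 120 x 50 mm with a white scale disc (96 mm across, 2 mm thick) and a black pointer knob in the middle of its top; origin under its centre. Its x axis points from the knob's axis to the zero mark, the only broad mark (11 x 7.5 mm, black, 36 to 47 mm from the knob's axis); fine ticks stand 0.25 rad apart on both sides of it.
- dial (a joint): angle of the pointer knob, rad: 0 when the pointer stands on the zero mark (along dial_unit's x axis), growing counter-clockwise seen from above; it starts at 0.5 to 1.35, has no stop or detent at zero (stops at -1.2 and 2.0), stays where it is left, turns against 0.04 N m of friction.
- dial_grip (a point): point on the knob's axis at grip height, 82 mm above the table; x axis along the bar to the pointer, z up. Bar grip 44 long, 14 wide, 58 to 90 mm above the table, on a flange of 40 mm diameter (top at 58 mm); a black pointer 4 mm wide sticks out at one end of the bar, to 35 mm from the axis, below 58 mm; a white line on the top of the bar marks the same end. Grip it across the 14 mm.
- housing: illuminator housing, fixed white box, 150 mm along its x, 130 mm along its y, 70 mm tall, origin under its centre; the cassette's slot is in the middle of its top. A round light-guide port, 28 mm across, sticks out at the +x side, axis 40 mm above the table.
- cassette: filter cassette, about 0.16 kg (varies): black block, 44 mm along x, 22 mm along y, 80 mm tall, standing in the housing's slot, 40 mm of it above the housing's top, with a catch on its +y and -y sides. Unless both are pinched, their hooks under the slot's rim hold it down. Play in the slot: 2.5 mm each way along x, 1 mm along y. Origin: centre of its underside; axes parallel to the housing's.
- cassette_grip (a point): middle between the two catch paddles, 66 mm above the cassette's foot, 26 mm above the housing's top while seated; axes as the cassette's. The aluminium paddles are 24 mm wide along x, 34 mm tall (8 to 42 mm above the housing's top while seated), 52 mm over their outer faces, 40 mm when fully pinched. Grip across y.
- cassette_foot (a point): centre of the cassette's underside; 30 mm above the table while seated. It must rise more than 40 mm for the cassette to be out of the slot.
- catch_left (a joint): travel of the catch on the cassette's +y side, m: 0 at rest, 0.006 fully pinched at its stop, above 0.004 its hook is free of the rim; spring force 3 N at rest, 6 N at the stop.
- catch_right (a joint): the same for the catch on the cassette's -y side.
- bottle: water bottle, 64 mm diameter, 200 mm tall; origin under its centre. Bystander.
- phone: black phone, 148 x 72 x 9 mm; origin under its centre. Bystander.
- aubergine: practice aubergine lying on its side, 155 mm long, 68 mm thick; origin under its middle. Bystander.
- tray: steel instrument tray 200 x 200 x 30 mm with ribs and instruments; origin under its centre. Bystander.
- forceps: steel forceps, 130 mm long, 7 mm thick, origin at table level under the middle. Bystander.
- lens_cap: black disc, 38 mm diameter, 14 mm thick; origin under its centre. It lies between the housing and the dial unit. Bystander.
- driver: small screwdriver, 150 mm long, lying flat. Bystander.
Not all that is in view belongs to the job. Leave any orange or purple look-alike of the dial_unit alone.

How it is judged:
On the way, in this order (a step that is already met when the one before it is completed fails the run):
1. the dial's pointer rests on the zero mark (within 0.12 rad) (value of joint dial between -0.12 and 0.12 rad and velocity of joint dial between -0.1 and 0.1 rad/s), for 0.3 s.
2. both catches are pinched in while the cassette is still in its seat (value of joint each of catch_left, catch_right above 0.004 m and z of cassette_foot in the frame of housing below 0.036 m), for 0.1 s.
At the end, for the whole second after the job is handed in: The dial reads zero within 0.12 rad. The fingers hold the cassette (over 3 N), both catches pinched over 4 mm, foot over 40 mm above the housing top and within 60 mm of the slot's middle, within 0.25 rad of upright, under 30 mm/s, not touching the housing (value of joint dial between -0.12 and 0.12 rad and value of joint each of catch_left, catch_right above 0.004 m and z of cassette_foot in the frame of housing above 0.11 m and horizontal distance between cassette_foot and housing below 0.06 m and angle between cassette_foot's own z axis and vertical below 0.25 rad and linear speed of cassette below 0.03 m/s and contact force between cassette and the fingers above 3 N and contact force between cassette and housing below 0.1 N); the arm keeps its last pose, push and grip.
It fails at once if a bystander is moved by more than 30 mm (distance of any of bottle, phone, aubergine, tray, forceps, lens_cap, driver from where it was at the start of the episode above 0.03 m).
It fails at once if the bottle is tipped (angle between bottle's own z axis and vertical above 0.4 rad).
It also fails if it takes over 56 s, if anything falls off the work surface, if the arm or the gripper's body presses on something with over 40 N, if the wrist force passes 120 N, or if a joint passes its speed limit or range.

## Robot

A 6-joint arm with a two-finger parallel gripper is mounted at the origin on the work surface. World frame = base frame: x ahead of the robot, y to its left, z up, the work surface at z = 0. Lengths are in m, angles in rad, forces in N, time in s.
With the tool pointing down it reaches from about 0.325 to 0.9 m from the base axis. Payload 6.1 kg.
Tool frame: the origin (TCP) lies midway between the tips of the shut fingers; the grasp point (between the pads) lies 19 mm behind it (ctrl.hold_point_z is the distance from the TCP to the grasp point, in m); z points along the fingers, y is the line along which they close (so a half turn about z gives the same grasp; the last joint's range is limited). The gripper opens to 87 mm and grips with 3 to 60 N. Pads are 19 mm wide; open, the fingers measure 117 mm over their backs; the gripper's body (75 mm by 190 mm) begins 51 mm behind the grasp point.
Start: joints at [-1.305, 0.22, 1.526, -0, 1.395, -0.126], TCP at [0.239, -0.578, 0.223] pointing down, gripper open.
Joint ranges: [-2.98, 2.98], [-0.91, 2.08], [0.09, 2.57], [-1.24, 4.39], [0.2, 2.65], [-2.68, 2.68]. Speed limits (rad/s): [2.57, 2.57, 3.01, 3.14, 3.14, 3.14].

## Interface

Orientations are given as a 3x3 rotation matrix whose columns are the frame's x, y, z axes.
In Python, from station import ctrl gives the robot as it stands. The module is installed in compiled form; this text tells all that it offers.
- The arm moves only by the shell command python3 -m creep 'ROWS' [OPENING] [FORCE]. ROWS is JSON, a list of rows, each an object of numbers: "x", "y", "z": the shift along the tool's x, y, z in cm; "turn": the turn about the tool's z in degrees. In form: [{"x": .., "y": .., "z": .., "turn": ..}, ...]. A call has 1 to 8 rows; each row is the pose to reach, as a shift and turn from the pose commanded when the call began, along the tool's axes at that moment; what a row does not reach only later rows make up. A row lasts 1/12 s, in which the tool goes at most 41.7 mm and 7.16 degrees, less where a joint would pass 70% of its speed; a pose out of reach is approached as far as the arm can. A call with a gripper value outside its range is refused whole. OPENING is the opening, from 0 (shut) to 1 (fully open), set as the call begins (- or left out, the last holds). The fingers move at their own pace and stop on an object; FORCE is the grip in N (left out, the last holds). Time passes only in rows, so rows that repeat a pose let the fingers close. It gives the time, the measured TCP pose, the force, the opening and the grip force at its end, in the units of the state.
- ctrl.sense(): the state, without advancing time (a new reading comes with each control period).
- ctrl.camera(name): name is "side" or "top" or "wrist"; returns a dict with "frame" (384x512x3 uint8, red, green, blue), "fx", "fy", "cx", "cy" (pixels), "position" and "rotation" of the camera in the world. Camera axes: x right, y down, z forward; pixel columns grow to the right and rows downward; lengths in m; the calibration is good to about 2 mm. A picture is of the moment at which its call begins. There is no depth.
- ctrl.finish_job(): hands the job in; it is judged then, once.
Trained networks look in a picture, given as the dict that the camera call returned (one of the last four; its "shot" number tells which), for a name from the list of things; names that differ only in an ending like _2 or _b are one class to them, and where a whole thing is asked for, a point or a joint stands for the part that bears it (a point fixed in the world has none). Each returns a list of dicts, best first, with "score" (0 to 1); they miss things now and then, are a little off and sometimes report something else, mostly with a low value. They report only what shows in the picture. A call takes as long as a camera call. They do not tell look-alikes from the thing itself.
- ctrl.recognise(query, picture): "at" ([column, row] in pixels, amid what is visible of it).
- ctrl.pinpoint(query, picture): "at" ([column, row] in pixels: a listed point, or the origin of a listed thing).
The state is a dict: "time_s": time; "joints": joint angles; "qvel": joint speeds; "tau": joint torques, N m; "ee_pos": TCP position; "eef_rot": TCP orientation; "force": force on the tool from outside, world axes, zero at the start; "moment": the same for the moment, N m; "gripper_width": finger opening in m; "finger_force": force on a finger pad.
Only numpy, scipy, OpenCV 4.12 (cv2) and the standard library are available. Lean on these libraries where they do the work, as an engineer would, in place of code of your own. Each camera call takes 0.05 s, during which the arm holds its last target. There are 200 camera calls.

## Working session

There is one attempt and no reset: what is moved stays moved. The work goes in short steps, Python scripts to look and compute and a shell command to move; the robot and the scene stay as the last step left them, time stands still between calls to the robot, and variables do not carry over. Pictures are saved under pics/ and viewed, at most 10 in all, crops included, and the job is handed in when it is done.

```bash
mkdir -p pics
cat > h.py <<'E'
import numpy as np, cv2
from station import ctrl
def save(p,n): cv2.imwrite(f'pics/{n}.png',cv2.cvtColor(p['frame'],cv2.COLOR_RGB2BGR))
def ray(p,at,z):
    d=np.array(p['rotation'])@np.array([(at[0]-p['cx'])/p['fx'],(at[1]-p['cy'])/p['fy'],1]); o=np.array(p['position'])
    return o+d*(z-o[2])/d[2]
def proj(p,X):
    c=np.array(p['rotation']).T@(np.array(X)-p['position']); return [round(float(p['cx']+p['fx']*c[0]/c[2]),1),round(float(p['cy']+p['fy']*c[1]/c[2]),1)]
E
cat > a.py <<'E'
from h import *
np.set_printoptions(precision=4,suppress=True)
ims=[]
for n in ['top','side']:
    p=ctrl.camera(n); save(p,n+'0'); ims.append(p['frame'])
    print(n,np.array(p['position']),p['fx'])
    for q,z in [('dial_unit',0),('dial_grip',.082),('housing',0),('cassette_grip',.096),('cassette_foot',.03),('lens_cap',0),('bottle',0)]:
        for r in ctrl.pinpoint(q,p)[:3]: print(q,np.round(r['at'],1),round(r['score'],2),ray(p,r['at'],z))
s=ctrl.sense(); print(s['eef_rot'],s['time_s'],s['gripper_width'])
E
python3 a.py
```

```text
top [0.4456 0.0744 1.2652] 376.4866041291332
dial_unit [243.2 254.4] 0.96 [0.3827 0.1245 0.    ]
dial_unit [ 99.3 249.9] 0.87 [0.4002 0.6022 0.    ]
dial_unit [241.6 194.7] 0.83 [0.582  0.1298 0.    ]
dial_grip [241.9 199.3] 0.59 [0.5586 0.1252 0.082 ]
dial_grip [ 89.1 249.5] 0.57 [0.4045 0.5997 0.082 ]
dial_grip [238.5 257. ] 0.56 [0.3789 0.1359 0.082 ]
housing [336.6 200.5] 0.87 [ 0.5606 -0.1909  0.    ]
cassette_grip [344.4 199.1] 0.5 [ 0.5562 -0.1953  0.096 ]
cassette_foot [344.4 198. ] 0.8 [ 0.5661 -0.2106  0.03  ]
lens_cap [278.2 225.7] 0.47 [0.477  0.0072 0.    ]
bottle [406.  199.7] 0.84 [ 0.5621 -0.4256  0.    ]
side [0.1746 0.9196 0.7387] 368.3126050531284
dial_unit [245.9 234.8] 0.78 [0.5807 0.1334 0.    ]
dial_unit [310.5 251.4] 0.59 [0.3747 0.1238 0.    ]
dial_grip [308.8 227.5] 0.82 [0.3873 0.1192 0.082 ]
dial_grip [213.6 374.3] 0.81 [0.4135 0.6067 0.082 ]
housing [291.3 184.6] 0.88 [ 0.5534 -0.1995  0.    ]
housing [287.5 220.8] 0.38 [0.4879 0.0143 0.    ]
cassette_grip [291.5 163.4] 0.76 [ 0.5532 -0.1891  0.096 ]
cassette_grip [246.8 217.1] 0.7 [0.5604 0.1634 0.096 ]
cassette_foot [290.8 179.3] 0.75 [ 0.5525 -0.1879  0.03  ]
lens_cap [286.8 219.4] 0.61 [0.4926 0.0082 0.    ]
bottle [310.3 158.2] 0.97 [ 0.5528 -0.4292  0.    ]
[[ 0.9243  0.3818  0.    ]
 [ 0.3818 -0.9243 -0.0001]
 [ 0.      0.0001 -1.    ]] 0.8 0.08700026685458047
```

Run:
```python
import cv2
a=cv2.imread('pics/top0.png')
cv2.imwrite('pics/top0c.png',cv2.resize(a[140:310,60:420],(792,374),interpolation=cv2.INTER_CUBIC))
```

```text
(no output)
```

View pics/top0c.png

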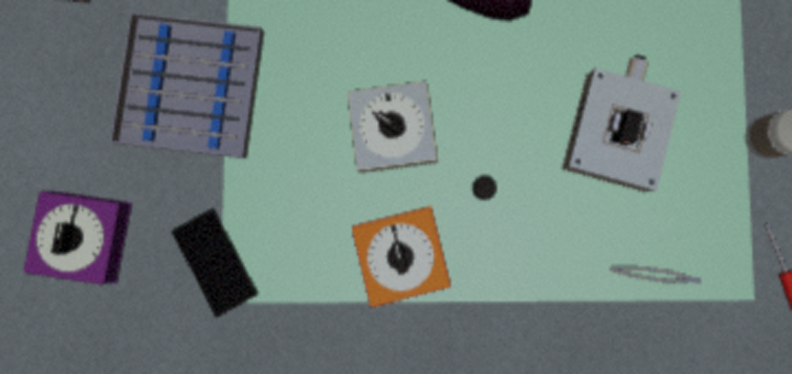

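View pics/side0.png

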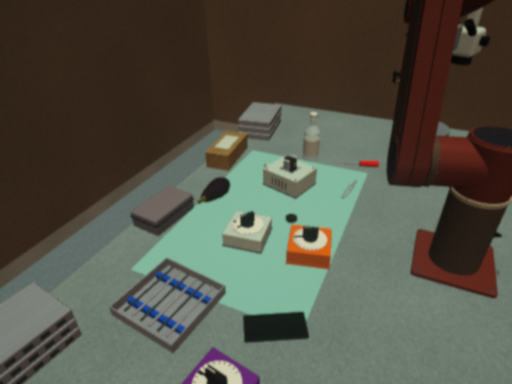

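The top view shows the white dial unit with its knob at about (238,196), its zero mark up at (236,184) and the pointer up-left. The housing is at about (344,198), and the orange and purple dials are decoys. The side view agrees. I'll look from the wrist camera on the way, housing first.

```bash
python3 -m creep '[{"x":4,"y":-2.6,"z":-2},{"x":8,"y":-5.2,"z":-4},{"x":12,"y":-7.8,"z":-6},{"x":15,"y":-10,"z":-6},{"x":18,"y":-12,"z":-6},{"x":21,"y":-14,"z":-6},{"x":24,"y":-16,"z":-6},{"x":26,"y":-17,"z":-6}]' 1
python3 -m creep '[{"x":3,"y":-2},{"x":6,"y":-4},{"x":9,"y":-6},{"x":12,"y":-8},{"x":12.7,"y":-8.4},{"x":12.7,"y":-8.4},{"x":12.7,"y":-8.4}]'
cat > w.py <<'E'
from h import *
import sys
np.set_printoptions(precision=4,suppress=True)
p=ctrl.camera('wrist'); save(p,sys.argv[1]); print(np.array(p['position']),np.array(p['rotation']),p['fx'])
for q,z in [('dial_unit',0),('dial_grip',.082),('housing',0),('cassette_grip',.096),('cassette_foot',.03)]:
    for r in ctrl.pinpoint(q,p)[:2]: print(q,np.round(r['at'],1),round(r['score'],2),ray(p,r['at'],z))
s=ctrl.sense(); print(s['ee_pos'],s['eef_rot'],s['time_s'],s['gripper_width'],s['force'])
E
python3 w.py w1
```

```text
[ 0.3029 -0.5513  0.3853] [[ 0.3813 -0.8931 -0.2388]
 [-0.9245 -0.3684 -0.0982]
 [-0.0003  0.2582 -0.9661]] 343.20961781663493
[ 0.2386 -0.5776  0.2225] [[ 0.9242  0.3818 -0.    ]
 [ 0.3818 -0.9242  0.    ]
 [-0.     -0.     -1.    ]] 1.1 0.0870210155826937 [ 0.1206 -0.2781  0.9395]invalid input
invalid input
```

View pics/w1.png

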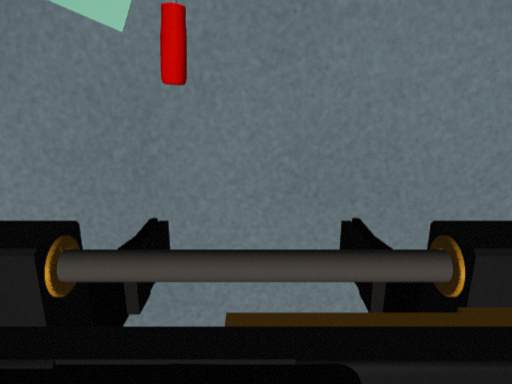

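The wrist view shows only the fingers (row ~265) and the red driver handle at (173,45), so nothing useful yet. The rows were refused, and I suspect every key has to be given.

```bash
python3 -m creep '[{"x":4,"y":-2.6,"z":-2,"turn":0},{"x":8,"y":-5.2,"z":-4,"turn":0},{"x":12,"y":-7.8,"z":-6,"turn":0},{"x":15,"y":-10,"z":-6,"turn":0},{"x":18,"y":-12,"z":-6,"turn":0},{"x":21,"y":-14,"z":-6,"turn":0},{"x":24,"y":-16,"z":-6,"turn":0},{"x":26,"y":-17,"z":-6,"turn":0}]' 1 && python3 -m creep '[{"x":3,"y":-2,"z":0,"turn":0},{"x":6,"y":-4,"z":0,"turn":0},{"x":9,"y":-6,"z":0,"turn":0},{"x":12,"y":-8,"z":0,"turn":0},{"x":12.7,"y":-8.4,"z":0,"turn":0},{"x":12.7,"y":-8.4,"z":0,"turn":0},{"x":12.7,"y":-8.4,"z":0,"turn":0}]' && python3 w.py w2
```

```text
time_s: 1.77
ee_pos: [0.4153, -0.3183, 0.2832]
eef_rot: [[0.924, 0.383, 0.001], [0.383, -0.924, 0.0], [0.001, 0.0, -1.0]]
force: [1.0, 0.2, -1.3]
gripper_width: 0.087
finger_force: 0.0
time_s: 2.35
ee_pos: [0.4993, -0.1951, 0.2825]
eef_rot: [[0.924, 0.383, -0.0], [0.383, -0.924, -0.001], [-0.001, 0.0, -1.0]]
force: [-0.7, -0.1, 0.4]
gripper_width: 0.0868
finger_force: 0.0
[ 0.5636 -0.1686  0.4452] [[ 0.3826 -0.8924 -0.2391]
 [-0.9239 -0.3696 -0.099 ]
 [ 0.      0.2588 -0.9659]] 343.20961781663493
housing [276.9 107.8] 0.81 [ 0.56   -0.2009  0.    ]
cassette_foot [277.5 105.3] 0.88 [ 0.5631 -0.1983  0.03  ]
[ 0.4988 -0.1962  0.2826] [[ 0.925   0.38   -0.0001]
 [ 0.38   -0.925  -0.0001]
 [-0.0001  0.0001 -1.    ]] 2.65 0.08688190107142436 [ 0.4014 -0.6159 -0.4996]
```

View pics/w2.png

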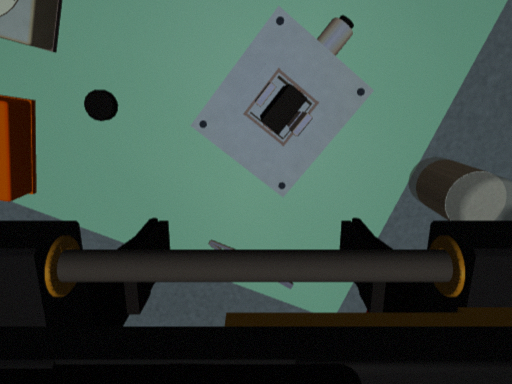

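```bash
python3 -m creep '[{"x":3,"y":-2.5,"z":0,"turn":0},{"x":6,"y":-5,"z":0,"turn":0},{"x":8,"y":-8,"z":0,"turn":0},{"x":10,"y":-11,"z":0,"turn":0},{"x":12,"y":-14,"z":0,"turn":0},{"x":13,"y":-17,"z":0,"turn":0},{"x":13,"y":-20,"z":0,"turn":0},{"x":13,"y":-23,"z":0,"turn":0}]' && python3 -m creep '[{"x":-1,"y":-3,"z":0,"turn":0},{"x":-2,"y":-5,"z":0,"turn":0},{"x":-2,"y":-5,"z":0,"turn":0},{"x":-2,"y":-5,"z":0,"turn":0}]' && python3 w.py w3
```

```text
time_s: 3.32
ee_pos: [0.5314, 0.068, 0.2823]
eef_rot: [[0.924, 0.381, -0.0], [0.381, -0.924, 0.0], [-0.0, -0.0, -1.0]]
force: [0.5, 0.5, 0.1]
gripper_width: 0.0874
finger_force: 0.0
time_s: 3.65
ee_pos: [0.4938, 0.1058, 0.2829]
eef_rot: [[0.924, 0.383, 0.001], [0.383, -0.924, -0.0], [0.001, 0.001, -1.0]]
force: [0.7, -0.6, 0.0]
gripper_width: 0.0871
finger_force: 0.0
[0.5579 0.1322 0.4457] [[ 0.3823 -0.893  -0.2377]
 [-0.9241 -0.3693 -0.0986]
 [ 0.0003  0.2574 -0.9663]] 343.20961781663493
dial_unit [205.9 222.6] 0.93 [0.3755 0.1292 0.    ]
dial_unit [251.2  84.8] 0.8 [0.5683 0.1407 0.    ]
dial_grip [201.2 246. ] 0.87 [0.3801 0.1248 0.082 ]
dial_grip [250.7  77. ] 0.72 [0.5732 0.1425 0.082 ]
housing [484.8 192.4] 0.95 [ 0.5601 -0.2036  0.    ]
cassette_foot [499.1 196.1] 0.58 [ 0.5626 -0.2003  0.03  ]
[0.4946 0.1048 0.2824] [[ 0.9248  0.3804 -0.0002]
 [ 0.3804 -0.9248 -0.0002]
 [-0.0002  0.0001 -1.    ]] 3.95 0.08695404669485156 [-0.7489  0.7745  0.7718]
```

w2 shows the housing with top screws at (280,20), (361,92), (282,185) and (203,124). The port is at (335,32), the cassette is near (285,108), and the aluminium catches lie upper-left and lower-right of it.

Run:
```python
from h import *
np.set_printoptions(precision=4,suppress=True)
class P(dict):pass
p=dict(fx=343.2096,fy=343.2096,cx=256,cy=192,position=np.array([.5636,-.1686,.4452]),rotation=np.array([[.3826,-.8924,-.2391],[-.9239,-.3696,-.099],[0,.2588,-.9659]]))
S=np.array([ray(p,a,.07) for a in [(280,20),(361,92),(282,185),(203,124)]])[:,:2]
print(S,'c',S.mean(0)); d=(S[0]+S[1]-S[2]-S[3]);e=(S[0]+S[3]-S[1]-S[2]); print(np.degrees(np.arctan2(d[1],d[0])),np.degrees(np.arctan2(e[1],e[0]))-90,np.linalg.norm(d)/2,np.linalg.norm(e)/2)
im=cv2.imread('pics/w2.png');g=im.astype(int)
m=((g.min(2)>105)&(abs(g[...,1]-g[...,2])<25)).astype(np.uint8)
n,l,st,c=cv2.connectedComponentsWithStats(m); k=l[140,260]; print(k,st[k])
cs,_=cv2.findContours((l==k).astype(np.uint8),0,1); h=cv2.approxPolyDP(cv2.convexHull(cs[0]),4,True)[:,0]
for v in h: print(v,ray(p,v,.07)[:2])
im=cv2.imread('pics/w3.png'); cv2.imwrite('pics/w3c.png',cv2.resize(im[10:150,170:330],(800,700)[0:1]+(600,),interpolation=cv2.INTER_CUBIC) if 0 else cv2.resize(im[20:140,180:320],(700,600),interpolation=cv2.INTER_CUBIC))
```

```text
[[ 0.644  -0.1612]
 [ 0.6133 -0.2673]
 [ 0.4895 -0.231 ]
 [ 0.5188 -0.1255]] c [ 0.5664 -0.1962]
-16.13571791846164 -15.85496804261382 0.12963847766147002 0.10999103172787714
4 [  191     6   182   191 14485]
[372  91] [ 0.6186 -0.2775]
[283 196] [ 0.4781 -0.2372]
[191 126] [ 0.5119 -0.1143]
[278   6] [ 0.6549 -0.1543]
[344  23] [ 0.666  -0.2214]
```

View pics/w3c.png

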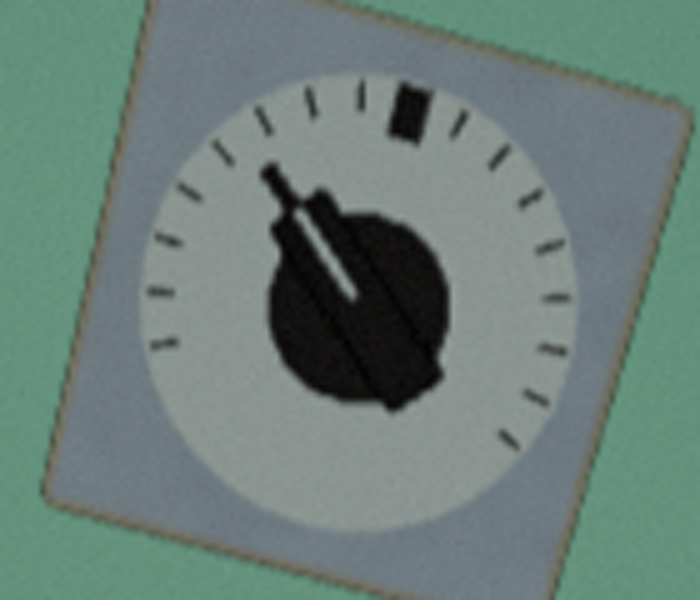

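The w3 crop shows the disc centre at crop (359,302), the broad mark at (411,113), the pointer tip at (266,166), and the bar running from (303,212) to (416,390).

Run:
```python
from h import *
np.set_printoptions(precision=4,suppress=True)
p=dict(fx=343.2096,fy=343.2096,cx=256,cy=192,position=np.array([.5579,.1322,.4457]),rotation=np.array([[.3823,-.893,-.2377],[-.9241,-.3693,-.0986],[0.0003,.2574,-.9663]]))
r=lambda a,z: ray(p,(180+a[0]/5,20+a[1]/5),z)[:2]
c=r((359,302),.052);m=r((411,113),.052);t=r((266,166),.055);b1=r((303,212),.085);b2=r((416,390),.085)
A=lambda v:np.degrees(np.arctan2(v[1],v[0]))
print(c,'barmid',(b1+b2)/2,np.linalg.norm(m-c),np.linalg.norm(t-c),np.linalg.norm(b1-b2),'zero',A(m-c),'ptr',A(t-c),'bar',A(b1-b2))
from station import ctrl
s=ctrl.sense();R=np.array(s['eef_rot']);print('toolx',A(R[:2,0]),s['ee_pos'],s['joints'])
print('shift',R.T@np.array([*( .5*c+.25*(b1+b2)-s['ee_pos'][:2]),0]))
```

```text
[0.5759 0.1445] barmid [0.5745 0.1432] 0.039897411709231924 0.03371269115357505 0.04072289977770126 zero 6.1916417705877755 ptr 58.14686104754501 bar 56.04164503622429
toolx 22.35824754844672 [0.4946 0.1048 0.2824] [ 0.0527 -0.1031  1.7529 -0.0001  1.492   1.2333]
shift [ 0.0894 -0.0055 -0.    ]
```

```bash
python3 -m creep '[{"x":2,"y":-0.1,"z":2,"turn":-6},{"x":4,"y":-0.2,"z":4,"turn":-12},{"x":6,"y":-0.3,"z":7,"turn":-18},{"x":8,"y":-0.5,"z":10,"turn":-24},{"x":8.9,"y":-0.55,"z":12,"turn":-30},{"x":8.9,"y":-0.55,"z":13,"turn":-34.6},{"x":8.9,"y":-0.55,"z":13,"turn":-34.6},{"x":8.9,"y":-0.55,"z":13,"turn":-34.6}]' 1 && python3 w.py w4; python3 -c "
import cv2;a=cv2.imread('pics/w4.png');cv2.imwrite('pics/w4c.png',a)"
```

```text
time_s: 4.62
ee_pos: [0.574, 0.1442, 0.1516]
eef_rot: [[0.547, 0.837, -0.002], [0.837, -0.547, -0.0], [-0.001, -0.002, -1.0]]
force: [0.0, 0.3, -0.2]
gripper_width: 0.0869
finger_force: 0.0
[0.612  0.2026 0.3142] [[ 0.837  -0.528  -0.1435]
 [-0.5472 -0.8087 -0.2161]
 [-0.002   0.2594 -0.9658]] 343.20961781663493
dial_unit [252.2 173.8] 0.75 [0.5706 0.1441 0.    ]
dial_grip [253.3 207.3] 0.72 [0.5686 0.1385 0.082 ]
[0.5749 0.1447 0.154 ] [[ 0.5448  0.8386  0.0024]
 [ 0.8386 -0.5448  0.0003]
 [ 0.0015  0.0019 -1.    ]] 4.9167 0.08721868872679275 [0.2948 0.512  0.7916]
```

View pics/w4.png

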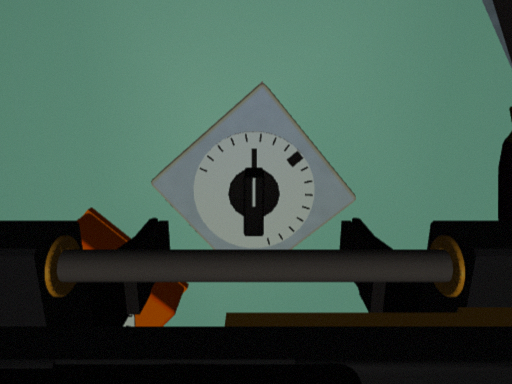

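In w4 the bar is vertical in the image at column 254, midway between the fingers. The zero mark is at (294,158), about 51° clockwise. I'll descend, grip and turn +51°.

```bash
python3 -m creep '[{"x":0,"y":0,"z":3,"turn":0},{"x":0,"y":0,"z":6,"turn":0},{"x":0,"y":0,"z":7.5,"turn":0},{"x":0,"y":0,"z":8.7,"turn":0},{"x":0,"y":0,"z":8.7,"turn":0},{"x":0,"y":0,"z":8.7,"turn":0}]' && python3 -m creep '[{"x":0,"y":0,"z":0,"turn":0},{"x":0,"y":0,"z":0,"turn":0},{"x":0,"y":0,"z":0,"turn":0},{"x":0,"y":0,"z":0,"turn":0},{"x":0,"y":0,"z":0,"turn":0},{"x":0,"y":0,"z":0,"turn":0},{"x":0,"y":0,"z":0,"turn":0},{"x":0,"y":0,"z":0,"turn":0}]' 0 15
```

```text
time_s: 5.42
ee_pos: [0.5744, 0.1447, 0.0659]
eef_rot: [[0.544, 0.839, 0.0], [0.839, -0.544, 0.0], [0.0, 0.0, -1.0]]
force: [-0.2, 0.4, -0.1]
gripper_width: 0.0869
finger_force: 0.0
time_s: 6.08
ee_pos: [0.5742, 0.1448, 0.0656]
eef_rot: [[0.544, 0.839, -0.0], [0.839, -0.544, 0.0], [0.0, -0.0, -1.0]]
force: [-0.5, 0.3, 0.3]
gripper_width: 0.0417
finger_force: 0.0
```

```bash
python3 -m creep '[{"x":0,"y":0,"z":0,"turn":0},{"x":0,"y":0,"z":0,"turn":0},{"x":0,"y":0,"z":0,"turn":0},{"x":0,"y":0,"z":0,"turn":0},{"x":0,"y":0,"z":0,"turn":0},{"x":0,"y":0,"z":0,"turn":0},{"x":0,"y":0,"z":0,"turn":0},{"x":0,"y":0,"z":0,"turn":0}]' 0 15
```

```text
time_s: 6.75
ee_pos: [0.5736, 0.1451, 0.0655]
eef_rot: [[0.544, 0.839, -0.001], [0.839, -0.544, 0.0], [-0.0, -0.001, -1.0]]
force: [-5.2, 2.7, 2.4]
gripper_width: 0.0138
finger_force: 15.0
```

```bash
python3 -m creep '[{"x":0,"y":0,"z":0,"turn":5},{"x":0,"y":0,"z":0,"turn":10},{"x":0,"y":0,"z":0,"turn":15},{"x":0,"y":0,"z":0,"turn":20},{"x":0,"y":0,"z":0,"turn":25},{"x":0,"y":0,"z":0,"turn":30},{"x":0,"y":0,"z":0,"turn":35},{"x":0,"y":0,"z":0,"turn":40}]' && python3 -m creep '[{"x":0,"y":0,"z":0,"turn":4},{"x":0,"y":0,"z":0,"turn":8},{"x":0,"y":0,"z":0,"turn":11},{"x":0,"y":0,"z":0,"turn":11},{"x":0,"y":0,"z":0,"turn":11},{"x":0,"y":0,"z":0,"turn":11}]' && python3 -m creep '[{"x":0,"y":0,"z":0,"turn":0},{"x":0,"y":0,"z":0,"turn":0},{"x":0,"y":0,"z":0,"turn":0},{"x":0,"y":0,"z":0,"turn":0},{"x":0,"y":0,"z":0,"turn":0},{"x":0,"y":0,"z":0,"turn":0},{"x":0,"y":0,"z":0,"turn":0},{"x":0,"y":0,"z":0,"turn":0}]' 0.7 15 && python3 -m creep '[{"x":0,"y":0,"z":-3,"turn":0},{"x":0,"y":0,"z":-6,"turn":0},{"x":0,"y":0,"z":-9,"turn":0},{"x":0,"y":0,"z":-12,"turn":0},{"x":0,"y":0,"z":-13,"turn":0},{"x":0,"y":0,"z":-13,"turn":0}]' 1 && python3 w.py w5 && python3 -c "
import cv2;a=cv2.imread('pics/w5.png');cv2.imwrite('pics/w5c.png',cv2.resize(a[80:280,150:370],(660,600),interpolation=cv2.INTER_CUBIC))"
```

```text
time_s: 7.42
ee_pos: [0.5754, 0.1428, 0.0655]
eef_rot: [[0.957, 0.289, 0.002], [0.289, -0.957, -0.003], [0.001, 0.004, -1.0]]
force: [2.0, -7.4, -1.1]
gripper_width: 0.014
finger_force: 15.0
time_s: 7.92
ee_pos: [0.5755, 0.142, 0.0655]
eef_rot: [[0.994, 0.105, 0.002], [0.105, -0.994, -0.004], [0.002, 0.004, -1.0]]
force: [1.0, -8.4, -1.8]
gripper_width: 0.0139
finger_force: 15.0
time_s: 8.58
ee_pos: [0.5742, 0.1449, 0.0656]
eef_rot: [[0.994, 0.106, 0.0], [0.106, -0.994, 0.0], [0.0, 0.0, -1.0]]
force: [-0.1, -0.2, -0.1]
gripper_width: 0.057
finger_force: 0.0
time_s: 9.08
ee_pos: [0.5766, 0.1451, 0.1996]
eef_rot: [[0.994, 0.105, 0.007], [0.105, -0.994, 0.001], [0.007, -0.0, -1.0]]
force: [0.6, -0.5, 0.8]
gripper_width: 0.0856
finger_force: 0.0
[0.6446 0.1518 0.3628] [[ 0.1049 -0.9626 -0.2499]
 [-0.9945 -0.1016 -0.026 ]
 [-0.0004  0.2512 -0.9679]] 343.20961781663493
dial_unit [259.5 171.6] 0.92 [0.5685 0.1384 0.    ]
dial_unit [249.4 324.5] 0.73 [0.378 0.13  0.   ]
dial_grip [259.7 191.4] 0.89 [0.5687 0.1394 0.082 ]
[0.5729 0.1446 0.1931] [[ 0.9944  0.1054 -0.004 ]
 [ 0.1053 -0.9944 -0.0004]
 [-0.004   0.     -1.    ]] 9.3833 0.08686384801051562 [-0.0636  0.0543  0.06  ]
```

View pics/w5c.png

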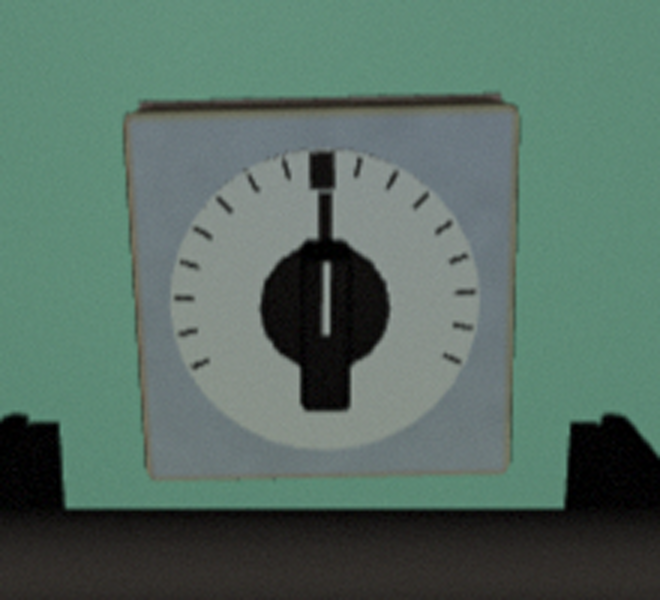

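w5 shows the pointer (crop column 325) on the broad mark (column 321), so it is about 1–2° off zero. Next I go over the cassette, turned to -16°.

```bash
python3 -m creep '[{"x":-0.5,"y":4,"z":-1,"turn":3},{"x":-1,"y":8,"z":-1,"turn":6},{"x":-1.6,"y":12,"z":-1,"turn":9},{"x":-2.1,"y":16,"z":-1,"turn":12},{"x":-2.6,"y":20,"z":-1,"turn":15},{"x":-3.1,"y":24,"z":-1,"turn":18},{"x":-3.6,"y":28,"z":-1,"turn":20},{"x":-4,"y":31,"z":-1,"turn":22}]' 1 && python3 -m creep '[{"x":-1.2,"y":2.8,"z":0,"turn":0},{"x":-1.2,"y":2.8,"z":0,"turn":0},{"x":-1.2,"y":2.8,"z":0,"turn":0},{"x":-1.2,"y":2.8,"z":0,"turn":0}]' && python3 w.py w6 && python3 -c "
import cv2;a=cv2.imread('pics/w6.png');cv2.imwrite('pics/w6c.png',cv2.resize(a[60:360,60:460],(800,600),interpolation=cv2.INTER_CUBIC))"
```

```text
time_s: 10.05
ee_pos: [0.566, -0.1707, 0.2041]
eef_rot: [[0.961, -0.278, -0.002], [-0.278, -0.961, 0.0], [-0.002, 0.0, -1.0]]
force: [0.8, 0.1, -0.1]
gripper_width: 0.0873
finger_force: 0.0
time_s: 10.38
ee_pos: [0.5476, -0.1909, 0.2045]
eef_rot: [[0.961, -0.275, -0.001], [-0.275, -0.961, 0.001], [-0.002, -0.001, -1.0]]
force: [-0.4, 0.7, -0.4]
gripper_width: 0.0869
finger_force: 0.0
[ 0.6147 -0.211   0.3671] [[-0.2759 -0.9283 -0.2494]
 [-0.9612  0.2661  0.0727]
 [-0.0011  0.2598 -0.9657]] 343.20961781663493
cassette_grip [261.  166.9] 0.58 [ 0.5592 -0.2003  0.096 ]
[ 0.5483 -0.1904  0.2055] [[ 0.9619 -0.2733  0.0001]
 [-0.2733 -0.9619  0.0001]
 [ 0.     -0.0001 -1.    ]] 10.6833 0.08719981199147356 [-0.4332 -1.0284  0.4536]
```

View pics/w6c.png

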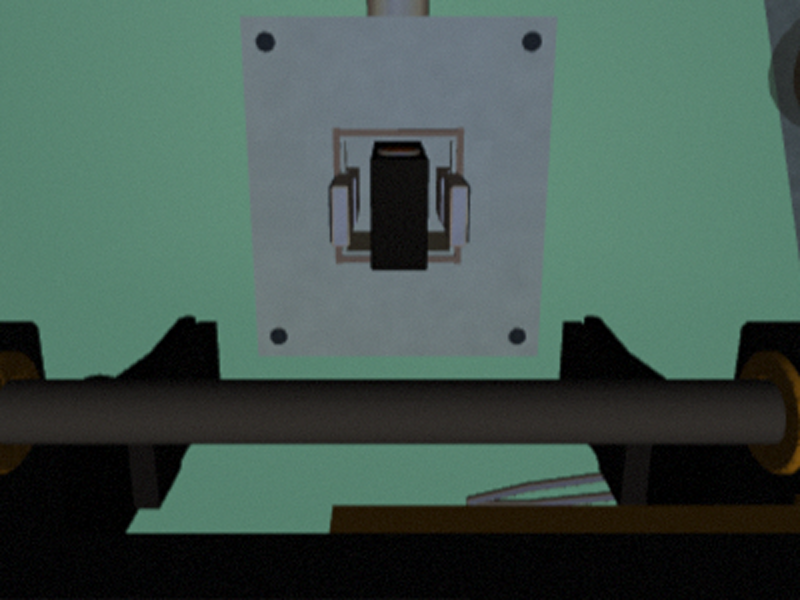

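w6 shows the housing square to the image. Crop positions: screws at (265,42), (532,42), (517,336), (279,336); paddle tops spanning columns 331–469, rows 183–245; cassette body at column 399.

Run:
```python
from h import *
np.set_printoptions(precision=4,suppress=True)
p=dict(fx=343.2096,fy=343.2096,cx=256,cy=192,position=np.array([.6147,-.211,.3671]),rotation=np.array([[-.2759,-.9283,-.2494],[-.9612,.2661,.0727],[-.0011,.2598,-.9657]]))
r=lambda a,z: ray(p,(60+a[0]/2,60+a[1]/2),z)[:2]
S=np.array([r(a,.07) for a in [(265,42),(532,42),(517,336),(279,336)]])
d=S[0]+S[1]-S[2]-S[3]; print('hous',S.mean(0),np.degrees(np.arctan2(d[1],d[0])))
a,b=r((331,214),.112),r((469,214),.112); c=(a+b)/2; e=a-b; print('cas',c,np.linalg.norm(e),np.degrees(np.arctan2(e[1],e[0]))-90, 'body',r((399,206),.110))
s=ctrl.sense();R=np.array(s['eef_rot']);print(s['ee_pos'],s['joints'])
for q in (c,S.mean(0)): print('shift cm',100*(R.T@np.array([*(q-s['ee_pos'][:2]),0.079-s['ee_pos'][2]])))
```

```text
hous [ 0.5663 -0.1996] -15.973708129433131
cas [ 0.5668 -0.2001] 0.05208642034988291 -16.003314100197358 body [ 0.5695 -0.2005]
[ 0.5483 -0.1904  0.2055] [-0.4702  0.127   1.6648  0.0001  1.3498  1.3774]
shift cm [ 2.0439  0.4263 12.654 ]
shift cm [ 1.98   0.391 12.654]
```

```bash
python3 -m creep '[{"x":2,"y":0.35,"z":2,"turn":0},{"x":2,"y":0.35,"z":5,"turn":0},{"x":2,"y":0.35,"z":8,"turn":0},{"x":2,"y":0.35,"z":11,"turn":0},{"x":2,"y":0.35,"z":12.6,"turn":0},{"x":2,"y":0.35,"z":12.6,"turn":0},{"x":2,"y":0.35,"z":12.6,"turn":0}]' && python3 -m creep '[{"x":0,"y":0,"z":0,"turn":0},{"x":0,"y":0,"z":0,"turn":0},{"x":0,"y":0,"z":0,"turn":0},{"x":0,"y":0,"z":0,"turn":0},{"x":0,"y":0,"z":0,"turn":0},{"x":0,"y":0,"z":0,"turn":0},{"x":0,"y":0,"z":0,"turn":0},{"x":0,"y":0,"z":0,"turn":0}]' 0 25 && python3 -m creep '[{"x":0,"y":0,"z":0,"turn":0},{"x":0,"y":0,"z":0,"turn":0},{"x":0,"y":0,"z":0,"turn":0},{"x":0,"y":0,"z":0,"turn":0},{"x":0,"y":0,"z":0,"turn":0},{"x":0,"y":0,"z":0,"turn":0}]'
```

```text
time_s: 11.27
ee_pos: [0.5657, -0.1995, 0.0788]
eef_rot: [[0.962, -0.274, -0.002], [-0.274, -0.962, 0.001], [-0.002, -0.0, -1.0]]
force: [-0.4, -0.1, 0.5]
gripper_width: 0.0869
finger_force: 0.0
time_s: 11.93
ee_pos: [0.5664, -0.2004, 0.08]
eef_rot: [[0.961, -0.275, 0.001], [-0.275, -0.961, -0.0], [0.001, 0.0, -1.0]]
force: [-0.4, 0.9, 2.7]
gripper_width: 0.0412
finger_force: 5.6
time_s: 12.43
ee_pos: [0.5666, -0.2004, 0.0802]
eef_rot: [[0.961, -0.275, 0.001], [-0.275, -0.961, -0.0], [0.001, 0.0, -1.0]]
force: [0.1, 1.0, 6.4]
gripper_width: 0.0381
finger_force: 25.0
```

Both catches are pinched (opening 38 mm, 25 N). Lifting slowly.

```bash
python3 -m creep '[{"x":0,"y":0,"z":-0.5,"turn":0},{"x":0,"y":0,"z":-1,"turn":0},{"x":0,"y":0,"z":-1.5,"turn":0},{"x":0,"y":0,"z":-2,"turn":0}]' && python3 -m creep '[{"x":0,"y":0,"z":-1,"turn":0},{"x":0,"y":0,"z":-2,"turn":0},{"x":0,"y":0,"z":-3,"turn":0},{"x":0,"y":0,"z":-4,"turn":0},{"x":0,"y":0,"z":-5,"turn":0},{"x":0,"y":0,"z":-6,"turn":0},{"x":0,"y":0,"z":-7,"turn":0},{"x":0,"y":0,"z":-8,"turn":0}]' && python3 -m creep '[{"x":0,"y":0,"z":0,"turn":0},{"x":0,"y":0,"z":0,"turn":0},{"x":0,"y":0,"z":0,"turn":0},{"x":0,"y":0,"z":0,"turn":0},{"x":0,"y":0,"z":0,"turn":0},{"x":0,"y":0,"z":0,"turn":0},{"x":0,"y":0,"z":0,"turn":0},{"x":0,"y":0,"z":0,"turn":0}]'
python3 - <<'E'
from h import *
a=ctrl.camera('side')['frame'][110:260,200:350]; b=ctrl.camera('wrist')['frame'][60:360,106:406]
r=lambda i:cv2.resize(i[...,::-1],(400,400),interpolation=cv2.INTER_CUBIC)
cv2.imwrite('pics/f.png',np.hstack([r(a),r(b)]))
E
```

```text
time_s: 12.77
ee_pos: [0.5659, -0.2001, 0.0996]
eef_rot: [[0.961, -0.275, -0.001], [-0.275, -0.961, 0.0], [-0.001, -0.0, -1.0]]
force: [-0.3, -0.2, -2.1]
gripper_width: 0.0381
finger_force: 25.0
time_s: 13.43
ee_pos: [0.5662, -0.2002, 0.1807]
eef_rot: [[0.961, -0.275, 0.0], [-0.275, -0.961, -0.0], [0.0, 0.0, -1.0]]
force: [0.0, -0.8, -2.4]
gripper_width: 0.0381
finger_force: 25.0
time_s: 14.1
ee_pos: [0.5661, -0.2002, 0.1793]
eef_rot: [[0.961, -0.275, -0.0], [-0.275, -0.961, 0.0], [-0.0, -0.0, -1.0]]
force: [-0.4, 0.1, -1.3]
gripper_width: 0.0379
finger_force: 25.0
```

View pics/f.png

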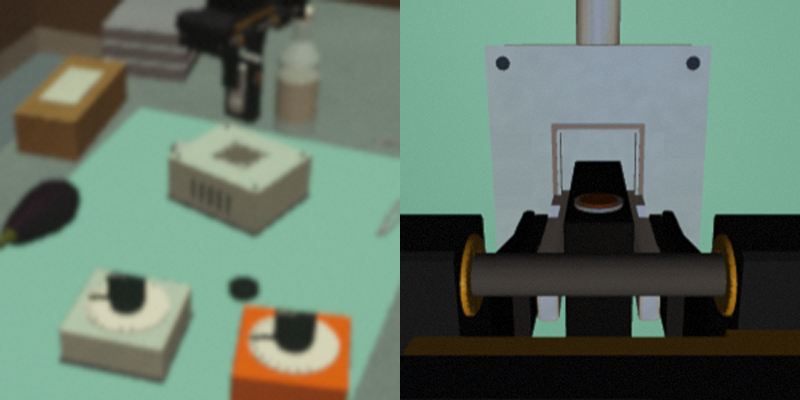

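The cassette is clear of the empty slot, upright in the fingers, and the dial's pointer is still at its mark. Handing in.

```bash
python3 -c "
from station import ctrl
print(ctrl.finish_job())"
```

```text
the job is handed in; nothing more can be done
None
```

I handed the job in with the dial about 1–2° off zero and the cassette held by its pinched catches, its foot about 6 cm above the housing and over the slot; no verdict came back.

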